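# Empty the dry-block heater and present its block for wiping

### The arm

A 6-joint arm with a two-finger parallel gripper is mounted at the origin on the work surface. World frame = base frame: x ahead of the robot, y to its left, z up, the work surface at z = 0. Lengths are in mm, angles in rad, forces in N, time in s.
With the tool pointing down it reaches from about 250 to 775 mm from the base axis. Payload 4 kg.
Tool frame: the origin (TCP) lies on the centre line of the jaws, within the pads' length; the fingertips stand 8 mm ahead of it and the grasp point (between the pads) lies 11 mm behind it; z points along the fingers, x is the direction in which the jaws open and shut, and the axes are right-handed (so a half turn about z gives the same grasp; the last joint's range is limited). The gripper opens to 94 mm and grips with 3 to 60 N. Pads are 16 mm wide; open, the fingers measure 119 mm over their backs; the gripper's body (75 mm by 177 mm) begins 78 mm behind the grasp point.
Start: joints at [1.093, 0.087, 1.371, -0, 1.684, -0.103], TCP at [201.358, 511.834, 213.506] pointing down, gripper open.
Joint ranges: [-3.1, 3.1], [-0.76, 2.03], [0.27, 2.55], [-1.08, 4.22], [0.17, 2.65], [-2.57, 2.57]. Speed limits (rad/s): [2.79, 2.79, 3.14, 3.14, 3.14, 3.14].

### API

Orientations are given as [roll, pitch, yaw] about the fixed x, y, z axes, in that order (R = Rz(yaw) Ry(pitch) Rx(roll)).
In Python, from bench import robot gives the robot as it stands.
- The arm moves only by the shell command python3 -m crank 'ROWS'. ROWS is JSON, a list that holds one entry, the list of rows, each a list of 7 numbers: the turn, a rotation vector about the tool's x, y, z normalised to -1 to 1, where 1 is 120 degrees, then the shift along the tool's x, y, z normalised to -1 to 1, where 1 is 50 mm, then the finger opening in mm, from 0 to 94. In form: [[[wx, wy, wz, tx, ty, tz, claw], ...]]. A call has 1 to 5 rows; each row shifts and turns the commanded pose from where the row before left it, along the tool's axes as they then stand; what a row does not reach is not made up. A row lasts 1/10 s, in which the tool goes at most 50 mm and 8.59 degrees, less where a joint would pass 70% of its speed; a pose out of reach is approached as far as the arm can. A call with a number of a shift or a turn outside -1 to 1 is refused whole. A call with a gripper value outside its range is refused whole. The fingers move at their own pace and stop on an object; the grip force is fixed at half the most. Time passes only in rows, so rows that do not move let the fingers close. It gives the time, the measured TCP pose, the force and the opening at its end, in the units of the state.
- robot.observe(): the state, without advancing time (a new reading comes with each control period).
- robot.read_camera(name): name is "side" or "top" or "wrist"; returns (picture, depth): 420x560x3 uint8, red, green, blue; 420x560 float32, mm along the optical axis (not along the pixel's ray), 0 where there is no reading.
- robot.camera_info(name): a dict with "fx", "fy", "cx", "cy" (pixels), "R" (3x3) and "t" (3): a world point X has camera coordinates R X + t; the wrist camera has in their place "T_tool_cam" (4x4, takes a point from camera to tool coordinates, whose origin is the TCP and whose axes are the tool frame's). Camera axes: x right, y down, z forward; pixel columns grow to the right and rows downward; lengths in mm; the calibration is good to about 2 mm. A picture is of the moment at which its call begins: read the wrist's pose just before it. camera_info takes no time and is no camera call.
- robot.finish_job(): hands the job in, once; it reports no verdict.
The state is a dict: "t": time; "joints": joint angles; "qvel": joint speeds; "joint_efforts": joint torques, N m; "ee_pos": TCP position; "orientation": TCP orientation; "wrist_force": force on the tool from outside, world axes, zero at the start; "torque": the same for the moment, N m; "gripper_width": finger opening in mm.
Only numpy, scipy, OpenCV 4.12 (cv2) and the standard library are available. Lean on these libraries where they do the work, as an engineer would, in place of code of your own. Each camera call takes 0.05 s, during which the arm holds its last target. There are 200 camera calls.

### The job

Empty the dry-block heater: swing its lid all the way back and stand the capped vial that is in the block upright in any free hole of the white vial rack, fully down, without letting it tip or fall. Then draw the aluminium block out by its steel handle and hold it level over the middle of the white tray, with its underside about 10 cm above the bench, so that it can be wiped. Finish while still holding the block there; leave the lid open and the flask, the bottles and the other vials undisturbed.

Things in the scene. Friction and masses are not known exactly. Their poses are not given: they have to be found in the camera images.
- heater: Dry-block heater, fixed, 200 mm deep (x) x 144 wide (y). Origin: centre of underside; x from its control panel (front, robot side) to its hinge side (rear). The sloping panel rises from 40 mm high at x = -100 to 62 at x = -4; behind it the housing is 80 high with a well 64 x 116 mm, centred at x = 40, y = 0, floor 43 mm above the bench, holding the block.
- lid (a joint): Angle of the heater's grey lid in rad: 0 closed (it starts closed or up to 0.2 ajar), grows as it opens upward and back, stop at 1.92. The hinge is stiff enough that the lid stays where it is left; about 2 N at the tab opens it. The lid is a hollow cover 92 mm deep x 134 wide x 46 high.
- lid_hinge (a point): Point on the hinge axis, in the middle of the lid's width: x = 93, y = 0, z = 81 mm in the heater's frame. The axis runs along the heater's y.
- lid_tab (a point): In the lift tab, a flat tongue at the lid's lower front edge: 30 mm wide (along the hinge), 8 thick, standing 31 mm out from the lid's front wall. Point: mid width and thickness, 10 mm from the tip. Closed: 113 mm in front of the hinge axis, 9 above it, 90 above the bench, the panel some 30 mm below. Turns about the hinge with the lid; its axes are the heater's when closed.
- block: Aluminium lift-out block, 60 mm (x) x 112 mm (y) x 40 mm high, about 0.6 kg, loose in the heater's well with 2 mm play all round; its top is then 3 mm above the housing. Origin: centre of its underside, z up. Four round bores of 23 mm, 25 mm deep, at x = +-14, y = +-38 mm. The vial starts in the one at x = -14, y = +38.
- block_handle (a point): Middle of the block's lifting handle, a level steel bar 46 mm long (along the block's x), 10 mm wide (y) and 12 mm high on two posts; 66 mm above the block's underside, so the bar runs from 60 to 72 mm and there are 20 mm free under it. Right over the block's centre of mass.
- vial: The vial to be moved: glass, 20 mm in diameter, with a 21 mm round metal cap over its top 15 mm; 53 mm tall, 22 g. Origin: centre of its underside, z along its axis to the cap. It starts upright in the block, standing 28 mm out of it, under the closed lid.
- rack: White plastic vial rack, fixed: a block 150 mm (x) x 80 mm (y) x 35 mm high with eight holes of 24 mm diameter with a 3 mm chamfer, 25 mm deep (floor 10 mm above the bench), at x = -54, -18, 18, 54 and y = -18, 18 mm. Origin: centre of its underside. The two holes at x = 54 hold other vials like the first; the other six are free.
- rack_hole0 (a point): Centre of the mouth of the free rack hole at x = -54, y = -18 mm of the rack, 35 mm above the bench.
- rack_hole1 (a point): Centre of the mouth of the free rack hole at x = -54, y = 18 mm of the rack, 35 mm above the bench.
- rack_hole2 (a point): Centre of the mouth of the free rack hole at x = -18, y = -18 mm of the rack, 35 mm above the bench.
- rack_hole3 (a point): Centre of the mouth of the free rack hole at x = -18, y = 18 mm of the rack, 35 mm above the bench.
- rack_hole4 (a point): Centre of the mouth of the free rack hole at x = 18, y = -18 mm of the rack, 35 mm above the bench.
- rack_hole5 (a point): Centre of the mouth of the free rack hole at x = 18, y = 18 mm of the rack, 35 mm above the bench.
- tray: White plastic tray, fixed, open on top: 240 mm (x) x 190 mm (y), rim 35 mm high, wall 4 mm. Origin: centre of its underside. The tray and the rack may be on either side of the heater.
- rack_vial_a: Vial like the first, standing in the rack hole at x = 54, y = -18 mm; leave alone.
- rack_vial_b: Vial like the first, standing in the rack hole at x = 54, y = 18 mm; leave alone.
- flask: Conical flask, 82 mm across the base, 138 mm tall with its white plug, beyond the work; leave alone. Origin under its centre.
- wash_bottle: White wash bottle, 60 mm in diameter, 187 mm tall with its bent spout (55 mm out), beyond the work; leave alone. Origin under its centre.
- reagent: Amber reagent bottle, 54 mm in diameter, 115 mm tall, beyond the heater; leave alone. Origin under its centre.

How it is judged (in metres and radians):
On the way, in this order (a step that is already met when the one before it is completed fails the run):
1. the heater's lid is swung back (value of joint lid above 1.6 rad), for 0.2 s.
2. the vial stands in a free hole of the rack, fully down and let go (((horizontal distance between vial and rack_hole0 below 0.004 m and z of vial in the frame of rack_hole0 below -0.021 m) or (horizontal distance between vial and rack_hole1 below 0.004 m and z of vial in the frame of rack_hole1 below -0.021 m) or (horizontal distance between vial and rack_hole2 below 0.004 m and z of vial in the frame of rack_hole2 below -0.021 m) or (horizontal distance between vial and rack_hole3 below 0.004 m and z of vial in the frame of rack_hole3 below -0.021 m) or (horizontal distance between vial and rack_hole4 below 0.004 m and z of vial in the frame of rack_hole4 below -0.021 m) or (horizontal distance between vial and rack_hole5 below 0.004 m and z of vial in the frame of rack_hole5 below -0.021 m)) and angle between vial's own z axis and vertical below 0.12 rad and contact force between the fingers and vial below 0.05 N and linear speed of vial below 0.03 m/s), for 0.2 s.
3. the block is lifted clear of the heater's well (z of block in the frame of heater above 0.083 m), for 0.1 s.
At the end, for the whole second after the job is handed in: Block held in the fingers, touching nothing else, still, level within 0.15 rad, underside 70-140 mm above the bench, within 50 mm of the tray centre in plan; vial let go in a free rack hole, within 4 mm of centre, upright within 0.12 rad, 21 mm or more deep; lid beyond 1.6 rad (all of step 2 and horizontal distance between block and tray below 0.05 m and height (world z) of block between 0.07 and 0.14 m and angle between block's own z axis and vertical below 0.15 rad and linear speed of block below 0.03 m/s and contact force between the fingers and block above 1 N and contact force between block and heater below 0.05 N and contact force between block and rack below 0.05 N and contact force between block and tray below 0.05 N and contact force between block and vial below 0.05 N and value of joint lid above 1.6 rad); the arm keeps its last pose, push and grip.
It fails at once if the vial is tipped by more than 0.6 rad (angle between vial's own z axis and vertical above 0.6 rad).
It fails at once if the vial falls (faster than 0.6 m/s with no finger on it) (contact force between the fingers and vial below 0.01 N and linear speed of vial above 0.6 m/s).
It fails at once if the flask, wash bottle or reagent bottle is moved more than 20 mm or tipped (distance of any of flask, wash_bottle, reagent from where it was at the start of the episode above 0.02 m or angle between any of flask, wash_bottle, reagent's own z axis and vertical above 0.4 rad).
It fails at once if a vial already in the rack is moved more than 20 mm or tipped (distance of any of rack_vial_a, rack_vial_b from where it was at the start of the episode above 0.02 m or angle between any of rack_vial_a, rack_vial_b's own z axis and vertical above 0.4 rad).
It also fails if it takes over 67 s, if anything falls off the work surface, if the arm or the gripper's body presses on something with over 40 N, if the wrist force passes 120 N, or if a joint passes its speed limit or range.

## Working session

There is one attempt and no reset: what is moved stays moved. The work goes in short steps, Python scripts to look and compute and a shell command to move; the robot and the scene stay as the last step left them, time stands still between calls to the robot, and variables do not carry over. Pictures are saved under pics/ and viewed, about 8 in all and at most 12, crops included, and the job is handed in when it is done.

```bash
ls; mkdir -p pics
python3 - <<'E'
from bench import robot
import cv2,numpy as np
s=robot.observe();print(s['t'],s['ee_pos'],s['orientation'],s['gripper_width'])
for n in("top","side"):
    im,d=robot.read_camera(n);cv2.imwrite(f'pics/{n}0.png',im[:,:,::-1]);np.save(f'pics/{n}0d.npy',d)
    c=robot.camera_info(n);print(n,{k:np.round(v,3).tolist() for k,v in c.items()})
print(np.round(robot.camera_info("wrist")["T_tool_cam"],3).tolist())
E
```

```text
pics
0.0 [201.10740908 511.34807923 212.3094364 ] [-3.14140564e+00  2.16613927e-03  1.19601601e+00] 93.80373698999391
top {'fx': 407.372, 'fy': 407.372, 'cx': 278.991, 'cy': 208.176, 'R': [[0.023, -1.0, -0.018], [-0.988, -0.02, -0.153], [0.153, 0.022, -0.988]], 't': [9.142, 629.133, 868.414]}
side {'fx': 525.99, 'fy': 525.99, 'cx': 279.369, 'cy': 204.458, 'R': [[0.834, -0.552, 0.025], [-0.271, -0.449, -0.852], [0.481, 0.703, -0.524]], 't': [-509.43, 249.01, 877.357]}
[[1.0, 0.001, -0.0, 0.317], [-0.0, 0.968, 0.25, -72.746], [0.001, -0.25, 0.968, -171.562], [0.0, 0.0, 0.0, 1.0]]
```

View pics/top0.png

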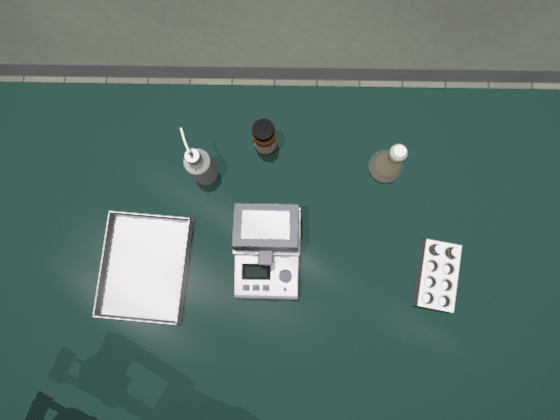

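View pics/side0.png

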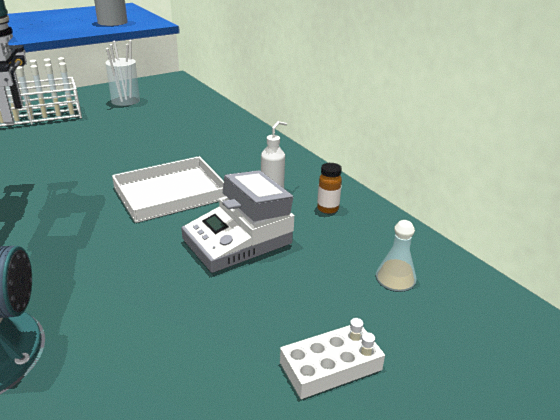

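The top view shows the tray at left (145,268), heater at centre (267,255) with its tab at (265,257), and rack at right (438,276). The rack's two other vials are at its far end (436,250) and (452,252). The side view agrees: the lid looks nearly closed, and the tab is at about (232,204).

```bash
cat > h.py <<'E'
from bench import robot
import cv2,numpy as np
from scipy.spatial.transform import Rotation as Ro
def grab(n,name=None):
    s=robot.observe();im,d=robot.read_camera(n);c=robot.camera_info(n)
    if n=="wrist":
        T=np.eye(4);T[:3,:3]=Ro.from_euler('xyz',s['orientation']).as_matrix();T[:3,3]=s['ee_pos'];M=T@np.array(c['T_tool_cam'])
    else:
        M=np.eye(4);R=np.array(c['R']);M[:3,:3]=R.T;M[:3,3]=-R.T@np.array(c['t'])
    if name: cv2.imwrite(f'pics/{name}.png',im[:,:,::-1])
    return im,d,c,M
def cloud(d,c,M):
    v,u=np.mgrid[:d.shape[0],:d.shape[1]]
    P=np.stack([(u-c['cx'])/c['fx']*d,(v-c['cy'])/c['fy']*d,d],-1)
    W=P@M[:3,:3].T+M[:3,3];W[d<=0]=np.nan;return W
def ray(u,v,z,c,M):
    r=M[:3,:3]@np.array([(u-c['cx'])/c['fx'],(v-c['cy'])/c['fy'],1]);o=M[:3,3];return o+r*(z-o[2])/r[2]
def rows_for(s,target,yaw=None):
    R=Ro.from_euler('xyz',s['orientation']).as_matrix()
    return np.round(R.T@(np.array(target)-s['ee_pos'])/50,3)
E
python3 - <<'E'
from h import *
im,d,c,M=grab("top");W=cloud(d,c,M)
def rect(m,lab):
    P=W[m][:,:2].astype(np.float32);r=cv2.minAreaRect(P);print(lab,len(P),np.round(r[0],1),np.round(r[1],1),round(r[2],2),'zmed',np.round(np.median(W[m][:,2]),1))
v,u=np.mgrid[:420,:560]
z=W[...,2]
reg=lambda a,b,e,f:(u>a)&(u<b)&(v>e)&(v<f)
rect(reg(225,310,195,305)&(z>20),'heater'); rect(reg(225,310,195,250)&(z>108),'lidtop')
rect(reg(225,310,246,266)&(z>80)&(z<100)&(im.max(2)<120),'tab')
rect(reg(410,470,230,320)&(z>25)&(z<42),'rack');rect(reg(410,470,230,320)&(z>45),'rackvials')
rect(reg(90,195,205,330)&(z>20),'trayrim')
g=cv2.cvtColor(im,cv2.COLOR_RGB2GRAY)
L=W[reg(236,300,200,246)&(z>100)];A=np.c_[L[:,:2],np.ones(len(L))];print('lid plane',np.linalg.lstsq(A,L[:,2],rcond=None)[0])
print('tab col',np.round(W[248:268:2,265],1).tolist())
# side view
im,d,c,M=grab("side");W=cloud(d,c,M);z=W[...,2]
rect(reg(270,390,315,400)&(z>25)&(z<42),'rack s');rect(reg(110,235,150,222)&(z>25)&(z<50),'tray s')
rect(reg(180,300,165,275)&(z>20),'heater s');print(np.round(W[204,232],1))
E
```

```text
heater 6311 [527.  49.] [144.5 199.8] 89.8 zmed 108.1
lidtop 3024 [580.2  50.1] [ 95.  133.3] 0.93 zmed 132.2
tab 5 [530.3  69.9] [79.7  0.1] 89.73 zmed 99.5
rack 1855 [ 488.2 -335. ] [ 82.6 149.9] 80.69 zmed 32.9
rackvials 179 [ 541.3 -342.9] [56.  18.9] 81.46 zmed 60.8
trayrim 1165 [492.1 331. ] [191.6 240.2] 86.14 zmed 32.0
lid plane [-1.49656756e-01  2.09155795e-03  2.18998989e+02]
tab col [[534.4, 47.5, 127.8], [531.4, 48.5, 106.6], [527.4, 48.5, 104.5], [523.1, 48.3, 107.3], [518.9, 48.0, 109.7], [514.8, 47.9, 109.5], [510.7, 47.8, 109.2], [506.7, 47.7, 108.3], [502.5, 47.5, 111.2], [499.1, 50.1, 58.0]]
rack s 2999 [ 489.3 -337.9] [ 84.2 152.3] 80.73 zmed 33.8
tray s 913 [488.7 261.5] [332.4 241.7] 85.84 zmed 31.0
heater s 7443 [575.9 141. ] [435.7 254.4] 60.64 zmed 60.6
[514.1  36.9 110.3]
```

Estimates so far:
- **Heater:** centre (527,49), yaw about 0, lid ajar about 0.15 rad, tab near (510,49,107).
- **Rack:** (489,-336), yaw about -9.3°.
- **Tray:** (491,331).

I'll grip the tab by its side edges with the tool pointing down and follow the arc.

```bash
python3 -m crank '[[[0,0,-0.06,0,0,0,94],[0,0,-0.06,0,0,0,94],[0,0,-0.06,0,0,0,94],[0,0,0,-0.71,0.47,0.03,94],[0,0,0,-0.71,0.47,0.03,94]]]'
python3 -m crank '[[[0,0,0,-0.71,0.47,0.03,94],[0,0,0,-0.71,0.47,0.03,94],[0,0,0,-0.71,0.47,0.03,94],[0,0,0,-0.71,0.47,0.03,94],[0,0,0,-0.71,0.47,0.03,94]]]'
python3 -m crank '[[[0,0,0,-0.71,0.47,0.03,94],[0,0,0,-0.71,0.47,0.03,94],[0,0,0,-0.71,0.47,0.03,94],[0,0,0,-0.71,0.35,0.03,94],[0,0,0,-0.71,0.35,0.03,94]]]'
python3 -m crank '[[[0,0,0,0,0,0,60],[0,0,0,0,0,0,60]]]'
python3 - <<'E'
from h import *
s=robot.observe();print(s['t'],s['ee_pos'],s['orientation'],s['joints'])
im,d,c,M=grab("wrist","w1");W=cloud(d,c,M)
np.save('pics/w1W.npy',W)
v,u=np.mgrid[:420,:560]
m=(W[...,2]>98)&(W[...,2]<118)&(W[...,0]<532)&(abs(W[...,1]-49)<30)
P=W[m];print(len(P),P.min(0),P.max(0),P.mean(0))
r=cv2.minAreaRect(P[:,:2].astype(np.float32));print(r)
E
```

```text
t: 0.7
ee_pos: [248.4, 440.5, 209.8]
orientation: [-3.141, 0.001, 1.576]
wrist_force: [0.1, -0.3, 0.4]
gripper_width: 94.0
t: 1.2
ee_pos: [366.9, 262.1, 202.9]
orientation: [3.141, -0.0, 1.573]
wrist_force: [-0.0, 0.0, -0.1]
gripper_width: 94.3
t: 1.7
ee_pos: [472.8, 84.8, 195.2]
orientation: [-3.141, -0.0, 1.573]
wrist_force: [1.0, 0.6, -0.7]
gripper_width: 94.0
t: 1.9
ee_pos: [472.2, 85.9, 195.1]
orientation: [-3.14, -0.001, 1.571]
wrist_force: [0.3, 0.6, 0.5]
gripper_width: 81.5
1.9 [472.24061493  85.88585532 195.07433859] [-3.14049400e+00 -6.06700234e-04  1.57087487e+00] [ 6.12241002e-02 -6.45615012e-02  1.56033500e+00  6.74653460e-04
  1.64687866e+00 -1.50960018e+00]
1193 [500.99676609  19.8774303   98.00033869] [531.99848782  78.98634158 113.36830106] [516.53088403  48.7531878  109.06750099]
((516.491943359375, 49.42436599731445), (30.98880386352539, 59.1087760925293), 0.02806692197918892)
```

View pics/w1.png

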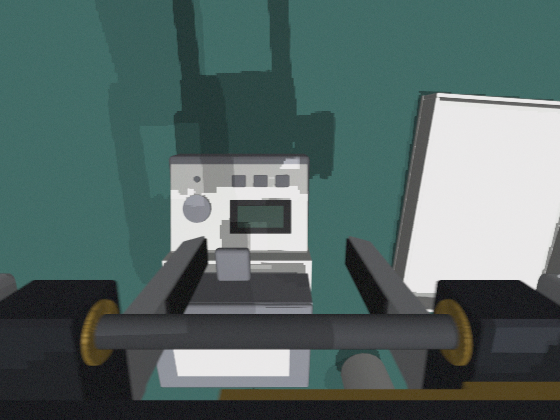

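The wrist view shows the tab at (233,264), square to the tool. That puts its tip at x≈501 and its middle at y≈48.7.

```bash
python3 -m crank '[[[0,0,0,-0.74,0.3,0,60],[0,0,0,0,0.46,0,60],[0,0,0,0,0,0.64,60],[0,0,0,0,0,0.64,60],[0,0,0,0,0,0.62,60]]]'
python3 -m crank '[[[0,0,0,0,0,0,20],[0,0,0,0,0,0,20],[0,0,0,0,0,0,20],[0,0,0,0,0,0,20],[0,0,0,0,0,0,20]]]'
python3 -m crank '[[[0,0,0,0,0,0,20],[0,0,0,0,0,0,20],[0,0,0,0,0,0,20]]]'
python3 - <<'E'
import numpy as np
p=None
for t in np.arange(0.15,1.88,0.1):
    q=np.array([620-113*np.cos(t)+9*np.sin(t),81+9*np.cos(t)+113*np.sin(t)])
    if p is not None: print(round(t,2),q.round(1),'ty,tz',((q-p)/50*[1,-1]).round(2))
    p=q
E
```

```text
t: 2.45
ee_pos: [510.1, 51.2, 99.7]
orientation: [3.141, -0.001, 1.575]
wrist_force: [0.5, 0.2, 0.5]
gripper_width: 60.2
t: 2.95
ee_pos: [511.8, 47.6, 102.7]
orientation: [3.137, 0.004, 1.573]
wrist_force: [-0.1, -5.4, 1.0]
gripper_width: 29.8
t: 3.25
ee_pos: [511.7, 47.6, 102.4]
orientation: [3.138, 0.004, 1.572]
wrist_force: [0.8, -5.5, 0.8]
gripper_width: 29.5
0.25 [512.7 117.7] ty,tz [ 0.06 -0.22]
0.35 [516.9 128.2] ty,tz [ 0.08 -0.21]
0.45 [522.2 138.3] ty,tz [ 0.1 -0.2]
0.55 [528.4 147.7] ty,tz [ 0.12 -0.19]
0.65 [535.5 156.6] ty,tz [ 0.14 -0.18]
0.75 [543.5 164.6] ty,tz [ 0.16 -0.16]
0.85 [552.2 171.8] ty,tz [ 0.17 -0.14]
0.95 [561.6 178.2] ty,tz [ 0.19 -0.13]
1.05 [571.6 183.5] ty,tz [ 0.2  -0.11]
1.15 [582.1 187.8] ty,tz [ 0.21 -0.09]
1.25 [592.9 191.1] ty,tz [ 0.22 -0.07]
1.35 [604.  193.2] ty,tz [ 0.22 -0.04]
1.45 [615.3 194.3] ty,tz [ 0.23 -0.02]
1.55 [626.6 194.2] ty,tz [0.23 0.  ]
1.65 [637.9 192.9] ty,tz [0.23 0.02]
1.75 [649.  190.6] ty,tz [0.22 0.05]
1.85 [659.8 187.1] ty,tz [0.22 0.07]
```

```bash
python3 -m crank '[[[0,0,0,-0.03,0.06,-0.22,20],[0,0,0,0,0.08,-0.21,20],[0,0,0,0,0.1,-0.2,20],[0,0,0,0,0.12,-0.19,20],[0,0,0,0,0.14,-0.18,20]]]'
python3 -m crank '[[[0,0,0,0,0.16,-0.16,20],[0,0,0,0,0.17,-0.14,20],[0,0,0,0,0.19,-0.13,20],[0,0,0,0,0.2,-0.11,20],[0,0,0,0,0.21,-0.09,20]]]'
python3 -m crank '[[[0,0,0,0,0.22,-0.07,20],[0,0,0,0,0.22,-0.04,20],[0,0,0,0,0.23,-0.02,20],[0,0,0,0,0.23,0,20],[0,0,0,0,0.23,0.02,20]]]'
python3 -m crank '[[[0,0,0,0,0.22,0.05,20],[0,0,0,0,0.22,0.07,20],[0,0,0,0,0,0,20]]]'
```

```text
t: 3.75
ee_pos: [535.1, 47.6, 150.9]
orientation: [-3.14, 0.001, 1.573]
wrist_force: [0.1, -4.6, -6.8]
gripper_width: 29.6
t: 4.25
ee_pos: [580.8, 47.7, 182.5]
orientation: [-3.137, 0.001, 1.573]
wrist_force: [-2.9, -5.2, -2.8]
gripper_width: 29.8
t: 4.75
ee_pos: [638.4, 47.6, 190.2]
orientation: [-3.141, 0.001, 1.573]
wrist_force: [-3.4, -5.0, 3.2]
gripper_width: 29.5
t: 5.05
ee_pos: [663.3, 47.7, 185.2]
orientation: [3.135, 0.001, 1.573]
wrist_force: [2.2, -3.5, 4.8]
gripper_width: 29.2
```

```bash
python3 -m crank '[[[0,0,0,0,0,0,60],[0,0,0,0,0,0,60],[0,0,0,0,0,0,60],[0,0,0,0,0,0,60],[0,0,0,0,0,-0.5,60]]]'
python3 -m crank '[[[0,0,0,0,0,-0.9,60],[0,0,0,0,0,-0.9,60],[0,0,0,0,-0.7,0,60],[0,0,0,0.4,-0.8,0,60],[0,0,0,0.4,-0.8,0,60]]]'
python3 -m crank '[[[0,0,0,0,0,0,60],[0,0,0,0,0,0,60]]]'
python3 - <<'E'
from h import *
s=robot.observe();print(s['t'],s['ee_pos'],s['orientation'])
im,d,c,M=grab("wrist","w2");W=cloud(d,c,M);np.save('pics/w2W.npy',W)
x,y,z=W[...,0],W[...,1],W[...,2]
def R(m,l):
    P=W[m];print(l,len(P),P.mean(0).round(1) if len(P) else '');
    if len(P)>5:print(cv2.minAreaRect(P[:,:2].astype(np.float32)),np.percentile(P[:,2],[5,50,95]).round(1))
near=(abs(x-567)<45)&(abs(y-49)<65)
R(near&(z>98)&(z<120)&(y>70),'handle/vial');R(near&(z>98)&(z<125)&(abs(y-49)<15),'handle')
R(near&(z>80.8)&(z<88)&(abs(x-567)<34),'block top')
E
```

```text
t: 5.55
ee_pos: [658.0, 48.9, 201.6]
orientation: [-3.132, -0.001, 1.574]
wrist_force: [-0.0, -0.1, -0.8]
gripper_width: 59.4
t: 6.05
ee_pos: [544.2, 88.5, 296.4]
orientation: [-3.141, -0.001, 1.572]
wrist_force: [0.4, 0.9, 1.1]
gripper_width: 60.1
t: 6.25
ee_pos: [544.7, 88.7, 297.0]
orientation: [3.14, -0.0, 1.574]
wrist_force: [0.9, 0.1, 0.6]
gripper_width: 60.0
6.25 [544.68977603  88.65173804 296.96798149] [ 3.14035578e+00 -1.97620626e-04  1.57437307e+00]
handle/vial 280 [553.5  86.2 110.4]
((554.256103515625, 85.9218521118164), (20.108861923217773, 19.600252151489258), 0.065238356590271) [102.2 111.1 112.5]
handle 353 [567.2  48.7 114.4]
((568.5311279296875, 48.35627365112305), (45.59686279296875, 10.140149116516113), 0.520809531211853) [110.3 114.9 116.3]
block top 3124 [566.7  48.   83.1]
((566.9996337890625, 49.040626525878906), (67.96028137207031, 129.89625549316406), 0.023209018632769585) [81.3 83.2 84.5]
```

View pics/w2.png

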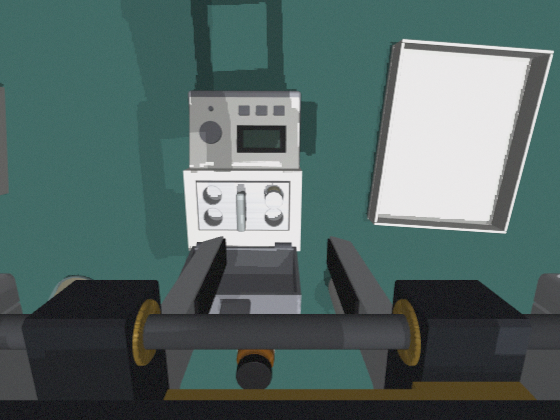

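The lid is open. The vial cap is at (274,199), which is (554,86) with its top at z≈111. The handle is at (240,208), which is (568,48.5) with its top at ≈115. I'll turn the tool to 45° so the fingers clear the handle and the lid tab, then look again from closer.

```bash
python3 -m crank '[[[0,0,0.0625,0,0,0,44],[0,0,0.0625,0,0,0,44],[0,0,0.0625,0,0,0,44],[0,0,0.0625,0,0,0,44],[0,0,0.0625,0,0,0,44]]]'
python3 -m crank '[[[0,0,0.0625,0,0,0,44],[0,0,0,0.1,0.16,0.64,44],[0,0,0,0,0,0.64,44],[0,0,0,0,0,0.64,44],[0,0,0,0,0,0,44]]]'
python3 - <<'E'
from h import *
s=robot.observe();print(s['t'],s['ee_pos'],s['orientation'])
im,d,c,M=grab("wrist","w3");W=cloud(d,c,M)
x,y,z=W[...,0],W[...,1],W[...,2]
def R(m,l):
    P=W[m];print(l,len(P),P.mean(0).round(1) if len(P) else '');
    if len(P)>5:
        print(np.round(cv2.minEnclosingCircle(P[:,:2].astype(np.float32))[0],1),cv2.minAreaRect(P[:,:2].astype(np.float32)),np.percentile(P[:,2],[5,50,95]).round(1))
    v,u=np.where(m);print('px',u.mean(),v.mean(),u.min(),u.max(),v.min(),v.max())
R((abs(x-554)<18)&(abs(y-86)<18)&(z>107)&(z<118),'vial')
R((abs(x-568)<30)&(abs(y-49)<12)&(z>109)&(z<125),'handle')
E
```

```text
t: 6.8
ee_pos: [546.8, 87.4, 296.0]
orientation: [-3.141, 0.0, 0.912]
wrist_force: [-0.3, -0.3, -0.1]
gripper_width: 43.8
t: 7.3
ee_pos: [552.7, 85.1, 194.1]
orientation: [-3.134, 0.009, 0.786]
wrist_force: [-0.1, 0.1, 0.1]
gripper_width: 43.9
7.3 [552.73010635  85.11068144 194.07072444] [-3.13376364  0.00869224  0.78642944]
vial 485 [554.6  86.4 111.2]
[555.  86.] ((555.0585327148438, 86.090087890625), (19.867755889892578, 20.309764862060547), 41.31898498535156) [109.7 111.3 112.3]
px 279.62474226804125 217.880412371134 268 292 206 230
handle 634 [568.1  49.3 114.4]
[568.7  48.1] ((568.67578125, 48.33468246459961), (45.41246795654297, 10.53865909576416), 0.4443078935146332) [110.7 114.8 116.2]
px 259.6656151419558 259.692429022082 240 281 239 280
```

View pics/w3.png

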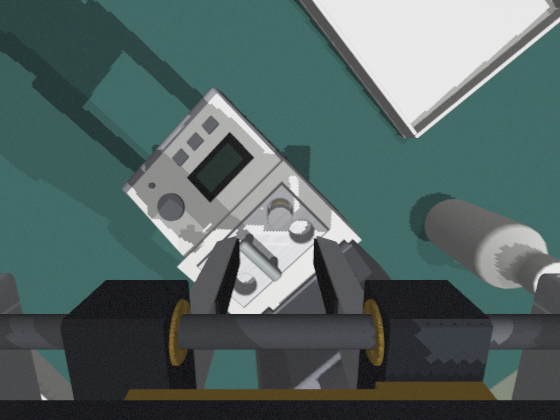

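The vial cap is at (280,213), which is (554.8,86.2), almost straight under the tool. I'll descend and grip.

```bash
python3 -m crank '[[[0,0,0,0.045,0.015,0.6,44],[0,0,0,0,0,0.6,44],[0,0,0,0,0,0.5,44],[0,0,0,0,0,0.26,44],[0,0,0,0,0,0,44]]]'
python3 -m crank '[[[0,0,0,0,0,0,10],[0,0,0,0,0,0,10],[0,0,0,0,0,0,10],[0,0,0,0,0,0,10],[0,0,0,0,0,0,10]]]'
python3 - <<'E'
from h import *
s=robot.observe();print(s['t'],s['ee_pos'],s['orientation'],s['wrist_force'],s['gripper_width'],s['torque'])
im,d,c,M=grab("side")
cv2.imwrite('pics/s1.png',cv2.resize(im[130:290,160:340,::-1],None,fx=4,fy=3.5,interpolation=cv2.INTER_CUBIC))
E
```

```text
t: 7.85
ee_pos: [556.8, 86.9, 102.0]
orientation: [-3.141, 0.001, 0.787]
wrist_force: [0.2, 1.0, -0.1]
gripper_width: 44.4
t: 8.35
ee_pos: [557.4, 87.0, 104.1]
orientation: [3.14, -0.002, 0.788]
wrist_force: [-0.9, -0.9, 5.0]
gripper_width: 20.1
8.35 [557.43708425  86.98581844 104.06296259] [ 3.13961598e+00 -1.89524858e-03  7.87582657e-01] [-0.87991934 -0.88655965  5.00183605] 20.10887358179627 [-0.13664877  0.06487075 -0.0600554 ]
```

The TCP ended 6 mm higher than planned, because my earlier reading was taken while the arm was still settling. I'll open, correct, and grip lower.

```bash
python3 -m crank '[[[0,0,0,0,0,0,44],[0,0,0,0,0,0,44],[0,0,0,0,0,0,44],[0,0,0,-0.045,-0.023,0,44],[0,0,0,0,0,0.1,44]]]'
python3 -m crank '[[[0,0,0,0,0,0,44],[0,0,0,0,0,0,44]]]'
python3 -m crank '[[[0,0,0,0,0,0,10],[0,0,0,0,0,0,10],[0,0,0,0,0,0,10],[0,0,0,0,0,0,10],[0,0,0,0,0,0,10]]]'
python3 -m crank '[[[0,0,0,0,0,0,10],[0,0,0,0,0,0,10]]]'
python3 - <<'E'
from h import *
im,d,c,M=grab("side")
cv2.imwrite('pics/s1.png',cv2.resize(im[130:290,160:340,::-1],None,fx=4,fy=3.5,interpolation=cv2.INTER_CUBIC))
E
```

```text
t: 8.9
ee_pos: [554.3, 86.3, 97.7]
orientation: [3.141, -0.001, 0.788]
wrist_force: [-1.0, -0.1, -0.4]
gripper_width: 44.0
t: 9.1
ee_pos: [553.9, 86.3, 97.0]
orientation: [-3.141, 0.001, 0.788]
wrist_force: [-0.7, 0.1, -0.4]
gripper_width: 43.8
t: 9.6
ee_pos: [554.3, 86.3, 97.6]
orientation: [3.141, -0.0, 0.788]
wrist_force: [-0.1, 0.2, -0.4]
gripper_width: 20.0
t: 9.8
ee_pos: [554.3, 86.3, 97.6]
orientation: [3.141, -0.0, 0.788]
wrist_force: [1.6, -0.3, 0.6]
gripper_width: 20.2
```

View pics/s1.png

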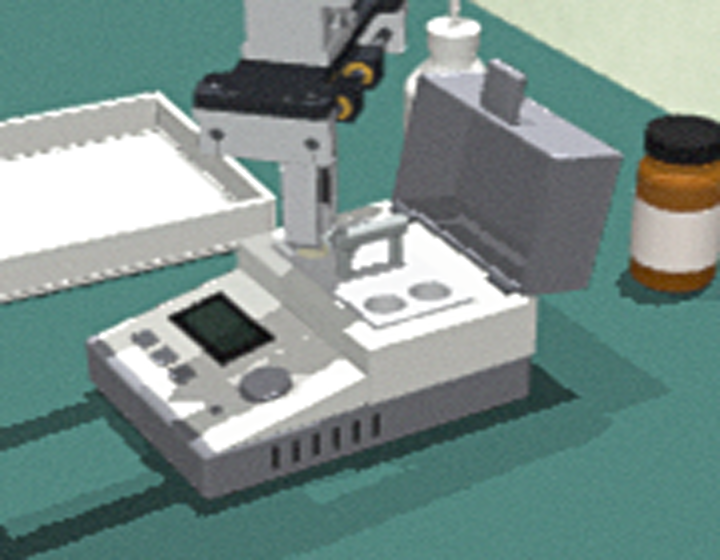

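The side view shows the lid well back, the fingers on the vial cap beside the handle, and the reagent bottle standing clear. Next I'll lift the vial, carry it above the rack and look at the holes.

```bash
python3 -m crank '[[[0,0,0,0,0,-0.2,10],[0,0,0,0,0,-0.4,10],[0,0,0,0,0,-0.5,10],[0,0,0,0,0,-0.5,10],[0,0,0,0,0,-0.6,10]]]'
python3 -m crank '[[[0,0,0,-0.4,0.3,0,10],[0,0,0,-0.6,0.45,0,10],[0,0,0,-0.7,0.5,0,10],[0,0,0,-0.7,0.5,0,10],[0,0,0,-0.7,0.5,0,10]]]'
python3 -m crank '[[[0,0,0,-0.7,0.5,0,10],[0,0,0,-0.7,0.5,0,10],[0,0,0,-0.7,0.5,0,10],[0,0,0,-0.7,0.5,0,10],[0,0,0,-0.6,0.45,0,10]]]'
python3 -m crank '[[[0,0,0,-0.5,0.35,0,10],[0,0,0,-0.2,0.05,0,10],[0,0,0,-0.2,0,0,10],[0,0,0,0,0,0,10],[0,0,0,0,0,0,10]]]'
cat > rk.py <<'E'
from h import *
import sys
s=robot.observe();print(s['t'],s['ee_pos'],s['orientation'],s['gripper_width'])
im,d,c,M=grab("wrist",sys.argv[1]);W=cloud(d,c,M);np.save('pics/rk.npy',W)
x,y,z=W[...,0],W[...,1],W[...,2]
m=(abs(x-489)<95)&(abs(y+336)<70)&(z>28)&(z<40)
P=W[m];print(len(P),cv2.minAreaRect(P[:,:2].astype(np.float32)),np.median(P[:,2]))
# hole contours: dark/deep blobs inside rack, cast onto z=35
mm=(m.astype(np.uint8))*255
g=cv2.cvtColor(im,cv2.COLOR_RGB2GRAY)
cs,_=cv2.findContours(cv2.morphologyEx(mm,cv2.MORPH_OPEN,np.ones((3,3))),cv2.RETR_CCOMP,cv2.CHAIN_APPROX_NONE)
for q in cs:
    if 80<cv2.contourArea(q)<3000 and len(q)>=5:
        e=cv2.fitEllipse(q);print(np.round(e[0],1),np.round(e[1],1),ray(*e[0],35,c,M).round(1))
E
python3 rk.py w4
```

```text
t: 10.35
ee_pos: [553.7, 86.2, 208.4]
orientation: [-3.141, 0.001, 0.788]
wrist_force: [0.3, 0.3, 0.1]
gripper_width: 19.9
t: 10.85
ee_pos: [524.2, -104.4, 208.4]
orientation: [3.141, -0.001, 0.788]
wrist_force: [0.6, -0.8, 0.2]
gripper_width: 20.3
t: 11.35
ee_pos: [490.7, -312.0, 208.3]
orientation: [3.141, 0.0, 0.787]
wrist_force: [0.1, -0.4, 0.7]
gripper_width: 20.3
t: 11.85
ee_pos: [474.1, -354.7, 207.9]
orientation: [3.141, -0.001, 0.789]
wrist_force: [-0.7, 0.1, -0.7]
gripper_width: 19.6
11.85 [ 474.09768492 -354.72841834  207.89106943] [ 3.14138483e+00 -7.51597478e-04  7.88623868e-01] 19.581156060930812
6489 ((490.22576904296875, -336.2900390625), (80.17868041992188, 150.369140625), 80.54558563232422) 35.08191989348404
[293.8 213.4] [20.3 21.8] [ 503.6 -356.1   35. ]
[320.5 195.2] [20.7 22.5] [ 509.4 -321.    35. ]
[275.5 187.7] [21.2 23.1] [ 468.6 -350.1   35. ]
[302.3 169. ] [22.  22.8] [ 474.5 -315.3   35. ]
[256.4 161.2] [22.1 24. ] [ 433.9 -344.3   35. ]
[283.3 141.3] [23.1 23.6] [ 439.3 -309.3   35. ]
```

View pics/w4.png

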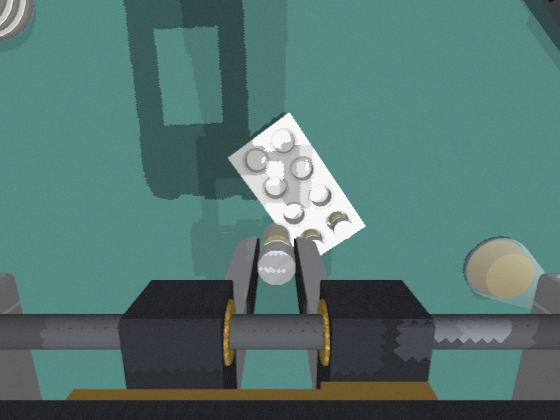

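The six free holes are at (283,141), (256,161), (302,169), (276,188), (321,195) and (294,213), and the vial hangs straight in the jaws. I'm taking hole1 at (439.3,-309.3), which the rack rectangle fit also gives.

```bash
python3 -m crank '[[[0,0,0,0.14,-0.57,0,10],[0,0,0,0,-0.56,0,10],[0,0,0,0,0,0.6,10],[0,0,0,0,0,0.6,10],[0,0,0,0,0,0.6,10]]]'
python3 -m crank '[[[0,0,0,0,0,0.52,10],[0,0,0,0,0,0,10],[0,0,0,0,0,0,10],[0,0,0,0,0,0,10]]]'
python3 - <<'E'
from h import *
s=robot.observe();print(s['ee_pos'],s['orientation'])
for n in("side","wrist"):
    im,d,c,M=grab(n);W=cloud(d,c,M);p=s['ee_pos']
    m=(abs(W[...,0]-p[0])<13)&(abs(W[...,1]-p[1])<13)&(W[...,2]>44)&(W[...,2]<110)
    P=W[m];v,u=np.where(m);print(n,len(P),P.mean(0) if len(P) else '')
    for a in range(40,110,6):
        Q=P[(P[:,2]>a)&(P[:,2]<=a+6)]
        if len(Q)>4: print(a,len(Q),Q.min(0).round(1),Q.max(0).round(1))
    if n=="side":cv2.imwrite('pics/s2.png',cv2.resize(im[270:420,250:430,::-1],None,fx=4,fy=4,interpolation=cv2.INTER_CUBIC))
E
```

```text
t: 12.4
ee_pos: [439.4, -309.7, 117.3]
orientation: [3.14, -0.001, 0.79]
wrist_force: [0.1, -0.5, -0.6]
gripper_width: 19.8
t: 12.8
ee_pos: [440.0, -311.5, 93.7]
orientation: [3.138, -0.0, 0.788]
wrist_force: [0.5, -0.0, -0.1]
gripper_width: 19.7
[ 440.01169272 -311.47067925   93.69392779] [ 3.13792096e+00 -3.95244929e-04  7.88360373e-01]
side 167 [ 437.00900512 -319.93600893   71.59575822]
52 18 [ 430.7 -323.7   52.2] [ 444.9 -310.7   58. ]
58 34 [ 430.2 -324.3   58. ] [ 445.  -310.1   63.9]
64 32 [ 429.9 -324.3   64.2] [ 448.5 -310.1   70. ]
70 36 [ 429.9 -323.6   70.1] [ 446.7 -309.9   76. ]
76 22 [ 430.5 -323.5   76.1] [ 446.9 -316.3   81.6]
82 6 [ 433.9 -322.8   82.2] [ 446.3 -320.6   86.8]
88 5 [ 441.5 -324.1   89.2] [ 448.9 -319.    93.1]
94 8 [ 441.3 -323.9   94.9] [ 447.8 -320.2   99.2]
100 5 [ 443.1 -323.3  101.5] [ 447.3 -320.4  105. ]
wrist 1962 [ 438.09732538 -309.25736202   97.42651437]
52 22 [ 431.1 -316.5   56. ] [ 444.9 -301.8   57.9]
58 73 [ 431.1 -316.1   58. ] [ 445.8 -301.9   63.9]
64 80 [ 430.9 -317.    64. ] [ 445.7 -302.    69.9]
70 85 [ 431.  -316.5   70.1] [ 446.  -301.8   75.8]
76 100 [ 430.7 -316.9   76. ] [ 445.8 -301.8   82. ]
82 103 [ 427.1 -316.6   82. ] [ 445.2 -298.5   87.8]
88 113 [ 427.3 -317.3   88.2] [ 446.2 -298.8   94. ]
94 126 [ 427.1 -316.9   94.1] [ 445.4 -298.5   99.9]
100 179 [ 427.  -324.2  100.2] [ 452.8 -298.9  106. ]
106 1081 [ 427.2 -323.2  106. ] [ 452.1 -298.5  109.8]
```

View pics/s2.png

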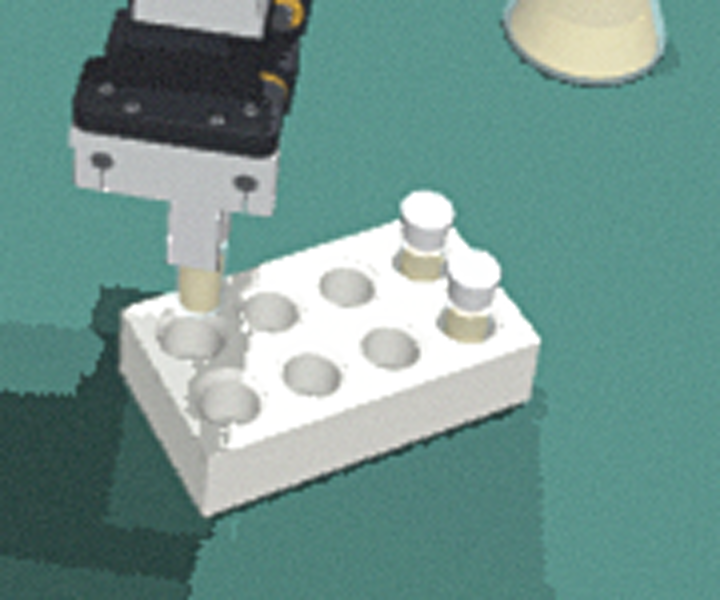

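The vial is upright. Its axis measures about (441,-312) and the hole is at (439.3,-309.3), so I'll shift by (-1.5,+2.8) and lower it, watching the force.

```bash
python3 -m crank '[[[0,0,0,0.02,-0.06,0,10],[0,0,0,0,0,0.2,10],[0,0,0,0,0,0.15,10],[0,0,0,0,0,0.12,10],[0,0,0,0,0,0,10]]]'
python3 -m crank '[[[0,0,0,0,0,0.1,10],[0,0,0,0,0,0.1,10],[0,0,0,0,0,0,10]]]'
```

```text
t: 13.4
ee_pos: [436.9, -307.9, 66.4]
orientation: [-3.14, -0.0, 0.787]
wrist_force: [0.9, -0.6, -1.5]
gripper_width: 20.2
t: 13.7
ee_pos: [437.1, -308.0, 57.1]
orientation: [-3.141, -0.0, 0.788]
wrist_force: [0.2, -0.9, 0.2]
gripper_width: 20.3
```

```bash
python3 -m crank '[[[0,0,0,0,0.025,0.06,10],[0,0,0,0,0,0.06,10],[0,0,0,0,0,0,10],[0,0,0,0,0,0,10]]]'
python3 -m crank '[[[0,0,0,0,0,0.02,10],[0,0,0,0,0,0,10]]]'
```

```text
t: 14.1
ee_pos: [438.1, -309.0, 51.8]
orientation: [-3.141, -0.0, 0.788]
wrist_force: [0.5, -0.5, -0.2]
gripper_width: 20.2
t: 14.3
ee_pos: [438.2, -309.1, 51.0]
orientation: [-3.142, -0.0, 0.788]
wrist_force: [-0.1, -0.7, -0.7]
gripper_width: 20.2
```

```bash
python3 -m crank '[[[0,0,0,0,0,0.03,10],[0,0,0,0,0,0,10],[0,0,0,0,0,0,10]]]'
python3 -m crank '[[[0,0,0,0,0,0,44],[0,0,0,0,0,0,44],[0,0,0,0,0,0,44],[0,0,0,0,0,0,44],[0,0,0,0,0,0,44]]]'
python3 -m crank '[[[0,0,0,0,0,-0.4,44],[0,0,0,0,0,-0.8,44],[0,0,0,0.1,0.3,-0.9,44],[0,0,0,0.1,0.8,-0.9,44],[0,0,0,0,0,0,44]]]'
python3 -m crank '[[[0,0,0,0,0,0,60],[0,0,0,0,0,0,60]]]'
python3 - <<'E'
from h import *
s=robot.observe();print(s['t'],s['ee_pos'])
im,d,c,M=grab("wrist","w5");W=cloud(d,c,M)
x,y,z=W[...,0],W[...,1],W[...,2]
m=(abs(x-439)<15)&(abs(y+309)<15)&(z>53)&(z<75);P=W[m]
v,u=np.where(m);print(len(P),np.percentile(P[:,2],[5,50,95]),cv2.minAreaRect(P[:,:2].astype(np.float32)),u.mean(),v.mean())
m=(abs(x-489)<95)&(abs(y+336)<70)&(z>28)&(z<40);P=W[m];print(cv2.minAreaRect(P[:,:2].astype(np.float32)),np.median(P[:,2]))
m=(abs(x-543)<30)&(abs(y+345)<35)&(z>55)&(z<75);print('others',m.sum(),np.percentile(W[m][:,2],[50,95]) if m.sum() else '')
E
```

```text
t: 14.6
ee_pos: [438.3, -309.2, 49.6]
orientation: [3.141, -0.0, 0.788]
wrist_force: [-0.2, 0.1, -1.1]
gripper_width: 20.0
t: 15.1
ee_pos: [438.2, -309.1, 49.4]
orientation: [-3.142, -0.0, 0.788]
wrist_force: [-0.2, -0.3, -0.7]
gripper_width: 44.0
t: 15.6
ee_pos: [483.1, -340.3, 198.9]
orientation: [3.127, -0.001, 0.788]
wrist_force: [0.2, -0.1, 0.5]
gripper_width: 44.0
t: 15.8
ee_pos: [477.6, -335.6, 189.4]
orientation: [-3.137, 0.0, 0.788]
wrist_force: [-0.2, -0.3, -0.3]
gripper_width: 56.7
15.8 [ 477.55663257 -335.5651628   189.41659568]
401 [61.78497538 63.27502845 64.49539757] ((439.4175720214844, -308.8984680175781), (19.454132080078125, 19.819881439208984), 44.74668884277344) 267.2793017456359 156.1945137157107
((490.0633239746094, -336.40655517578125), (80.28362274169922, 150.15814208984375), 80.50828552246094) 35.1042094942581
others 435 [63.02414179 64.40223369]
```

View pics/w5.png

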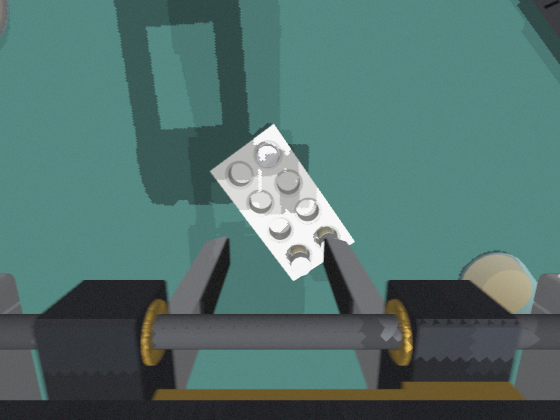

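The vial cap is at (267,156), which is (439.4,-308.9). Its top is at 63.3, against 63.0 for the neighbouring vials, so it is fully down and centred. Now the block handle.

```bash
python3 -m crank '[[[0,0,-0.0624,0,0,-0.4,60],[0,0,-0.0624,0,0,0,60],[0,0,-0.0624,0,0,0,60],[0,0,-0.0624,0,0,0,60],[0,0,-0.0624,0,0,0,60]]]'
python3 -m crank '[[[0,0,-0.0624,0,0,0,60],[0,0,0,0.5,0.1,0,60],[0,0,0,0.8,0.18,0,60],[0,0,0,0.8,0.18,0,60],[0,0,0,0.8,0.18,0,60]]]'
python3 -m crank '[[[0,0,0,0.8,0.2,0,60],[0,0,0,0.8,0.2,0,60],[0,0,0,0.8,0.2,0,60],[0,0,0,0.8,0.2,0,60],[0,0,0,0.8,0.18,0,60]]]'
python3 -m crank '[[[0,0,0,0.5,0.1,0,60],[0,0,0,0,0,0,60],[0,0,0,0,0,0,60],[0,0,0,0,0,0,60]]]'
python3 - <<'E'
from h import *
s=robot.observe();print(s['t'],s['ee_pos'],s['orientation'])
im,d,c,M=grab("wrist","w6");W=cloud(d,c,M)
x,y,z=W[...,0],W[...,1],W[...,2]
m=(abs(x-568)<30)&(abs(y-48.5)<12)&(z>109)&(z<125);P=W[m];v,u=np.where(m)
print(len(P),cv2.minAreaRect(P[:,:2].astype(np.float32)),np.percentile(P[:,2],[5,50,95]),u.mean(),v.mean())
im,d,c,M=grab("side");W=cloud(d,c,M);P=W[(abs(W[...,0]-568)<35)&(abs(W[...,1]-48.5)<15)&(W[...,2]>105)&(W[...,2]<125)]
print('side handle',len(P),P.min(0),P.max(0))
E
```

```text
t: 16.35
ee_pos: [477.5, -335.5, 209.5]
orientation: [-3.138, -0.002, 1.446]
wrist_force: [0.4, 0.1, 0.2]
gripper_width: 59.8
t: 16.85
ee_pos: [509.2, -189.5, 209.5]
orientation: [-3.138, -0.002, 1.571]
wrist_force: [0.8, 0.9, -0.7]
gripper_width: 60.1
t: 17.35
ee_pos: [558.0, 10.3, 209.7]
orientation: [-3.138, -0.0, 1.572]
wrist_force: [0.1, -0.3, 0.1]
gripper_width: 59.8
t: 17.75
ee_pos: [563.6, 32.5, 210.8]
orientation: [-3.14, 0.0, 1.571]
wrist_force: [0.4, -0.1, -0.5]
gripper_width: 59.8
17.75 [563.61856106  32.48579871 210.82536521] [-3.13981795e+00  4.44366263e-04  1.57056564e+00]
578 ((568.27734375, 47.9365119934082), (45.220481872558594, 9.847420692443848), 0.629560112953186) [112.28862412 114.83138285 116.18315051] 293.6764705882353 217.2006920415225
side handle 109 [545.06212742  38.61870504 105.14337077] [591.42519239  54.51944302 116.18463667]
```

```bash
python3 -m crank '[[[0,0,0,0.31,0.096,0,60],[0,0,0,0,0,0.6,60],[0,0,0,0,0,0.6,60],[0,0,0,0,0,0.5,60],[0,0,0,0,0,0.35,60]]]'
python3 -m crank '[[[0,0,0,0,0,0,60],[0,0,0,0,0,0,60],[0,0,0,0,0,0,60]]]'
```

```text
t: 18.35
ee_pos: [568.5, 49.5, 107.0]
orientation: [-3.139, -0.001, 1.571]
wrist_force: [0.0, -0.5, 0.3]
gripper_width: 59.9
t: 18.65
ee_pos: [570.3, 49.2, 111.0]
orientation: [3.139, -0.0, 1.572]
wrist_force: [0.2, 0.2, 1.0]
gripper_width: 59.9
```

```bash
python3 -m crank '[[[0,0,0,-0.02,-0.035,0.1,60],[0,0,0,0,0,0.15,60],[0,0,0,0,0,0,60],[0,0,0,0,0,0,60]]]'
python3 -m crank '[[[0,0,0,0,0,0,0],[0,0,0,0,0,0,0],[0,0,0,0,0,0,0],[0,0,0,0,0,0,0],[0,0,0,0,0,0,0]]]'
python3 -m crank '[[[0,0,0,0,0,0,0],[0,0,0,0,0,0,0],[0,0,0,0,0,0,0],[0,0,0,0,0,0,0],[0,0,0,0,0,0,0]]]'
```

```text
t: 19.05
ee_pos: [567.2, 48.0, 96.4]
orientation: [-3.141, -0.0, 1.572]
wrist_force: [0.0, 0.3, -0.7]
gripper_width: 60.3
t: 19.55
ee_pos: [567.5, 48.1, 96.8]
orientation: [3.141, -0.0, 1.572]
wrist_force: [-0.4, -0.1, 0.0]
gripper_width: 23.2
t: 20.05
ee_pos: [567.5, 47.7, 96.7]
orientation: [3.142, 0.001, 1.572]
wrist_force: [-0.2, -1.8, 0.4]
gripper_width: 9.5
```

The handle is gripped at 9.5 mm opening with almost no side load. I'll lift slowly and check.

```bash
python3 -m crank '[[[0,0,0,0,0,-0.08,0],[0,0,0,0,0,-0.12,0],[0,0,0,0,0,-0.15,0],[0,0,0,0,0,0,0]]]'
python3 -m crank '[[[0,0,0,0,0,-0.2,0],[0,0,0,0,0,-0.25,0],[0,0,0,0,0,-0.25,0],[0,0,0,0,0,-0.25,0],[0,0,0,0,0,-0.2,0]]]'
```

```text
t: 20.45
ee_pos: [568.1, 48.2, 115.4]
orientation: [3.14, -0.0, 1.572]
wrist_force: [1.2, 0.6, -5.7]
gripper_width: 9.7
t: 20.95
ee_pos: [568.0, 48.0, 173.9]
orientation: [3.139, -0.0, 1.572]
wrist_force: [-0.9, -0.3, -4.8]
gripper_width: 9.7
```

```bash
python3 -m crank '[[[0,0,0,0.2,-0.1,0,0],[0,0,0,0.4,-0.15,0,0],[0,0,0,0.55,-0.15,0,0],[0,0,0,0.6,-0.15,0,0],[0,0,0,0.6,-0.15,0,0]]]'
python3 -m crank '[[[0,0,0,0.6,-0.15,0,0],[0,0,0,0.6,-0.15,0,0],[0,0,0,0.6,-0.15,0,0],[0,0,0,0.55,-0.15,0,0],[0,0,0,0.45,-0.14,0,0]]]'
python3 -m crank '[[[0,0,0,0.3,-0.1,0,0],[0,0,0,0.21,0,0,0],[0,0,0,0,0,0.15,0],[0,0,0,0,0,0.15,0],[0,0,0,0,0,0,0]]]'
python3 -m crank '[[[0,0,0,0,0,0,0],[0,0,0,0,0,0,0],[0,0,0,0,0,0,0]]]'
python3 - <<'E'
from h import *
s=robot.observe();print(s['t'],s['ee_pos'],s['orientation'],s['wrist_force'])
im,d,c,M=grab("side","s3");W=cloud(d,c,M);p=s['ee_pos'];z=W[...,2]
P=W[(abs(W[...,0]-p[0])<45)&(abs(W[...,1]-p[1])<70)&(z>80)&(z<145)];print('block',len(P),P.min(0),P.max(0),np.percentile(P[:,2],[1,99]))
im,d,c,M=grab("top");W=cloud(d,c,M);v,u=np.mgrid[:420,:560]
L=W[(u>225)&(u<310)&(v>170)&(v<260)&(W[...,2]>120)];print('lid top pts',L.min(0),L.max(0))
E
```

```text
t: 21.45
ee_pos: [531.1, 167.1, 171.2]
orientation: [-3.14, -0.001, 1.572]
wrist_force: [0.7, -0.1, -5.9]
gripper_width: 10.0
t: 21.95
ee_pos: [493.5, 307.6, 171.1]
orientation: [-3.14, -0.0, 1.573]
wrist_force: [0.1, -0.5, -6.3]
gripper_width: 10.1
t: 22.45
ee_pos: [489.5, 329.3, 154.3]
orientation: [-3.138, 0.003, 1.57]
wrist_force: [-0.4, 0.0, -6.9]
gripper_width: 9.7
t: 22.75
ee_pos: [490.6, 330.6, 157.2]
orientation: [3.141, -0.0, 1.571]
wrist_force: [0.6, -0.2, -6.4]
gripper_width: 10.0
22.75 [490.61962524 330.64096627 157.22720102] [ 3.14075139e+00 -4.47238467e-04  1.57096271e+00] [ 0.6046904  -0.24026177 -6.43009042]
block 956 [459.36433159 267.39216242 101.42234384] [522.75801488 387.19167826 144.90297784] [102.6886219  144.37182506]
lid top pts [628.83314188 -17.61789265 120.10922594] [682.87329494 116.16733507 201.08484655]
```

View pics/s3.png

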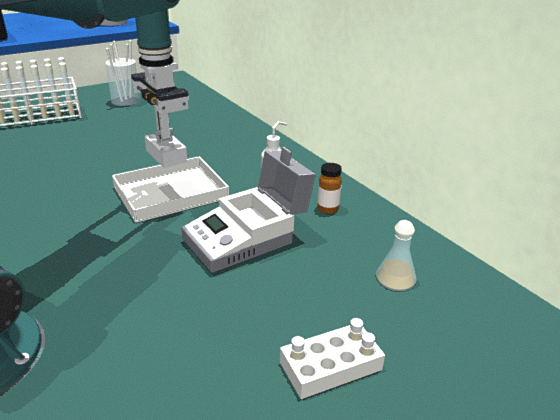

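The side view shows the block held level over the tray at (165,150), the lid open, and the vial standing in the rack at (297,347). The bottles and flask are in place, so I'm handing in.

```bash
python3 -c "
from bench import robot
s=robot.observe();print(s['t'],s['qvel'],s['gripper_width']);print(robot.finish_job())"
```

```text
22.85 [ 0.00200257  0.00061341  0.00280677 -0.00042151 -0.00063545  0.00021544] 9.843195474209413
the job is handed in; nothing more can be done
None
```

I emptied the heater and handed the job in at 22.9 s, with the arm holding the block over the tray. The hand-in reports no verdict, so the results below come from my own last checks.

- **Lid:** I swung it back by its tab to about 1.85 rad (read from the tool's path). The final top and side views show it still well back.
- **Vial:** It stands in rack_hole1. From the wrist camera its centre is within about 0.5 mm of the hole centre, and its top is at 63.3 mm against 63.0 mm for the neighbouring vials, so it is fully down.
- **Block:** It is gripped by its handle over (490.6, 330.6), against a tray centre of (491, 331). The underside is about 102 mm above the bench. The tool is vertical, the block looks level in the side view, and the wrist carries about 6.4 N, which matches the block's weight.
- **Other objects:** The flask, bottles and other vials look undisturbed in the last side view.

**Corrections and disagreements:**
- My first vial grip was 6 mm too high, because I used a position reading taken before the arm had settled. I reopened and gripped lower before lifting.
- The gripped vial cap read about 20 mm instead of the stated 21 mm.
- The side and wrist cameras disagreed by about 1–2 mm on the rack's position. I used the wrist camera for the placing.

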